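# Trip test of a circuit breaker

### The arm

A 6-joint arm with a two-finger parallel gripper is mounted at the origin on a cart in front of the work surface, level with it; the furniture and walls round the work are solid. World frame = base frame: x ahead of the robot, y to its left, z up, the work surface at z = 0. Lengths are in mm, angles in rad, forces in N, time in s.
With the tool pointing down it reaches from about 400 to 925 mm from the base axis. Payload 12.5 kg.
Tool frame: the origin (TCP) lies at the very end of the fingers, on their centre line; the grasp point (between the pads) lies 19 mm behind it; z points along the fingers, x is the direction in which the jaws open and shut, and the axes are right-handed (so a half turn about z gives the same grasp; the last joint's range is limited). The gripper opens to 95 mm and grips with 3 to 60 N. Pads are 20 mm wide; open, the fingers measure 119 mm over their backs; the gripper's body (75 mm by 180 mm) begins 59 mm behind the grasp point.
Start: joints at [-1.223, 0.491, 1.559, -0, 1.092, -0.106], TCP at [274.014, -561.75, 214.661] pointing down, gripper open.
Joint ranges: [-3.1, 3.1], [-0.84, 2.19], [0.05, 2.79], [-1.13, 4.28], [0.06, 2.93], [-2.69, 2.69]. Speed limits (rad/s): [2.22, 2.22, 2.79, 3.14, 3.14, 3.14].

### API

Orientations are given as [roll, pitch, yaw] about the fixed x, y, z axes, in that order (R = Rz(yaw) Ry(pitch) Rx(roll)).
In Python, from cell import state, viewer, ticket, look_for, regions_of gives the robot as it stands.
- The arm moves only by the shell command python3 -m inch 'ROWS'. ROWS is JSON, a list of rows, each a list of 7 numbers: the turn, a rotation vector about the world's x, y, z in degrees, then the shift along the world's x, y, z in mm, then the opening, from -1 (shut) to 1 (fully open). In form: [[rx, ry, rz, tx, ty, tz, hand], ...]. A call has 1 to 10 rows; each row shifts and turns the commanded pose from where the row before left it; what a row does not reach is not made up. A row lasts 1/10 s, in which the tool goes at most 50 mm and 8.59 degrees, less where a joint would pass 70% of its speed; a pose out of reach is approached as far as the arm can. A call with a gripper value outside its range is refused whole. The fingers move at their own pace and stop on an object; the grip force is fixed at half the most. Time passes only in rows, so rows that do not move let the fingers close. It gives the time, the measured TCP pose, the force and the opening at its end, in the units of the state.
- state(): the state, without advancing time (a new reading comes with each control period).
- viewer.read_camera(name): name is "scene" or "top" or "wrist"; returns a dict with "color" (400x640x3 uint8, red, green, blue), "depth" (400x640 float32, mm along the optical axis (not along the pixel's ray), 0 where there is no reading), "fx", "fy", "cx", "cy" (pixels), "dist_coeffs" ([k1, k2, p1, p2, k3] as OpenCV has them; the pictures are not rectified), "position" and "orientation" of the camera in the world. Camera axes: x right, y down, z forward; pixel columns grow to the right and rows downward; lengths in mm; the calibration is good to about 2 mm. A picture is of the moment at which its call begins.
- ticket.job_done(): hands the job in, once; it reports no verdict.
Trained networks look in the newest picture that a camera, given by its name, has taken for a name from the list of things; names that differ only in an ending like _2 or _b are one class to them, and where a whole thing is asked for, a point or a joint stands for the part that bears it (a point fixed in the world has none). Each returns a list of dicts, best first, with "score" (0 to 1); they miss things now and then, are a little off and sometimes report something else, mostly with a low value. They report only what shows in the picture. A call takes as long as a camera call. They do not tell look-alikes from the thing itself.
- look_for(name, camera): "box" ([left, top, right, bottom] as shares, 0 to 1, of the picture: columns of its width, rows of its height, round what is visible of it).
- regions_of(name, camera): "pixels" (400x640 bool, what is visible of it) and "box" ([left, top, right, bottom] as shares, 0 to 1, of the picture: columns of its width, rows of its height, round what is visible of it).
The state is a dict: "t": time; "joints": joint angles; "qvel": joint speeds; "tau": joint torques, N m; "eef_pos": TCP position; "tcp_rot": TCP orientation; "ft_force": force on the tool from outside, world axes, zero at the start; "moment": the same for the moment, N m; "opening": opening from 0.0 (shut) to 1.0 (fully open).
Only numpy, scipy, OpenCV 4.12 (cv2) and the standard library are available. Lean on these libraries where they do the work, as an engineer would, in place of code of your own. Each camera call takes 0.05 s, during which the arm holds its last target. There are 200 camera calls.

### The job

Trip-test the breaker on the stand before it is packed: put the tip of the screwdriver through the small round hole in its front and press the button behind it, so that the lever drops to the middle. Then push the lever fully down, which resets the breaker, lift it fully up so that it stays there, and lay the screwdriver flat on the bench again. Leave the other things where they are.

Things in the scene. Friction and masses are not known exactly. Their poses are not given: they have to be found in the camera images.
- test_stand: Grey breaker, 105 wide x 165 high x 86 deep mm, screwed upright to a fixed steel stand (foot plate 135 x 150 x 8 mm). Origin under the foot, on the bench top; x points away from the front into the breaker, y left as seen from the front, z up. Front cover: the plane x = -41 mm, z 59 to 165, y -52 to 52 mm; a frame round the lever slot stands 4 mm proud (y -21 to 21, z 79 to 145 mm).
- trip_hole (a point): Mouth of the round hole in the front cover, at (-41, -32, 148) mm of the stand, upper right of the lever seen from the front. It runs straight in along the stand's +x: 10 mm wide, small chamfer, 10 mm deep. The black button sits 11 mm behind the face; about 4 mm of travel with a few newtons trips the breaker, it stops at about 6 mm. Its axes are the stand's.
- trip_button (a joint): The button behind the hole, in rad (30 mm arm: 0.1 rad is 3 mm in). 0: out, breaker set; it stays in at about 0.12 while the breaker is tripped and comes out again when the lever has been pushed fully down; 0.22: pressed to its stop.
- lever (a joint): Black lever, in rad, growing downward: 0 fully up (ON, the start), 0.3 to 0.42 middle (tripped), 0.86 fully down. Hinged on a level axis along the stand's y at lever_pivot; at value q the arm points toward the stand's -x, raised by 0.42 - q. When tripped it springs back to the middle until pushed past 0.77 (about 3 N); then it stays where it is left by light friction.
- lever_pivot (a point): Middle of the lever's hinge axis, at (-19, 0, 112) mm of the stand, 22 mm behind the cover's face.
- lever_end (a point): Middle of the lever's end face, 57 mm from the pivot. The arm is 16 wide x 10 mm thick, its last 14 mm 24 wide x 13 mm thick; it stands about 30 mm out of the frame.
- screwdriver: Loose flat screwdriver, 182 mm long, lying on the bench: handle 24 wide x 26 high x 105 mm long, steel blade 6 mm thick x 77 mm long. Origin on its underside half-way along; the handle lies toward +y, the blade points along -y; its axis is 13 mm above the underside.
- screwdriver_tip (a point): End of the blade, on the screwdriver's axis, at (0, -91, 13) mm of the screwdriver.
- screwdriver_grip (a point): On the axis in the handle, at (0, 29, 13) mm of the screwdriver, at its centre of mass, 43 mm behind the handle's front end: a good place to grip across x.
- bystander_link: Bystander: plated copper link, a flat bar 20 x 110 x 5 mm lying on the bench. Origin at the centre of its underside.
- bystander_barrier: Bystander: black phase barrier plate, 43 x 100 x 8 mm, lying on the bench. Origin at the centre of its underside.
- bystander_breaker: Bystander: smaller bagged breaker, 74 x 90 x 153 mm, standing on the bench. Origin at the centre of its underside.
Things that resemble listed ones, but are neither listed nor needed, are in the scene too. Of the things that look like the screwdriver, take the one that is nearest to the robot's base at the start.

How it is judged:
By the outcome, as a careful person would: the job done as asked, in the order asked, and still so for the second after the job is handed in, with the robot touching nothing.
It also fails if it takes over 64 s, if anything falls off the work surface, if the arm or the gripper's body presses on something with over 40 N, if the wrist force passes 120 N, or if a joint passes its speed limit or range.

## Working session

There is one attempt and no reset: what is moved stays moved. The work goes in short steps, Python scripts to look and compute and a shell command to move; the robot and the scene stay as the last step left them, time stands still between calls to the robot, and variables do not carry over. Pictures are saved under pics/ and viewed, on a budget of 10 in all, crops included, one or two more only if the job needs it, and the job is handed in when it is done.

```bash
mkdir -p pics; ls
cat > h.py <<'E'
import numpy as np,cv2
from cell import state,viewer,ticket,look_for,regions_of
from scipy.spatial.transform import Rotation as R
def cam(n):
    c=viewer.read_camera(n); return c
def rot(c):
    o=np.array(c["orientation"],float)
    return o if o.shape==(3,3) else (R.from_euler('xyz',o).as_matrix() if o.size==3 else R.from_quat(o).as_matrix())
def cloud(c,mask=None):
    d=c["depth"]; v,u=np.nonzero((d>0) if mask is None else (d>0)&mask)
    K=np.array([[c["fx"],0,c["cx"]],[0,c["fy"],c["cy"]],[0,0,1]])
    p=cv2.undistortPoints(np.stack([u,v],1).astype(np.float64)[:,None],K,np.array(c["dist_coeffs"],float))[:,0]
    z=d[v,u][:,None]; P=np.hstack([p*z,z])
    return P@rot(c).T+np.array(c["position"]),u,v
def save(c,n,crop=None,k=1):
    im=c["color"][:,:,::-1]
    if crop: l,t,r,b=crop; im=im[t:b,l:r]
    cv2.imwrite("pics/"+n,cv2.resize(im,None,fx=k,fy=k,interpolation=cv2.INTER_CUBIC))
E
python3 - <<'E'
from h import *
print(state())
ims=[]
for n in ["scene","top"]:
    c=cam(n); print(n,c["position"],c["orientation"],c["fx"],c["dist_coeffs"])
    ims.append(c["color"])
    for o in ["test_stand","trip_hole","lever","screwdriver","bystander_link","bystander_barrier","bystander_breaker"]:
        for r in regions_of(o,n)[:4]:
            if r["score"]<.2: continue
            P,u,v=cloud(c,r["pixels"])
            if len(P)==0: continue
            q=P[:,:2]; m=np.median(P,0); (cx,cy),(w,h),a=cv2.minAreaRect(q.astype(np.float32))
            print(o,round(r["score"],2),np.round(np.array(r["box"])*[640,400,640,400]),"med",m.round(),"rect",round(cx),round(cy),round(w),round(h),round(a,1),"z",np.percentile(P[:,2],[2,98]).round())
im=np.vstack(ims)
cv2.imwrite("pics/1.png",cv2.resize(im[:,:,::-1],(480*1,600)) if 0 else im[:400,:,::-1]); cv2.imwrite("pics/2.png",im[400:,:,::-1])
E
```

```text
pics
{'t': 0.0, 'joints': array([-1.22257816e+00,  4.91560647e-01,  1.55945150e+00, -3.15103987e-05,
        1.09168425e+00, -1.05593738e-01]), 'qvel': array([-2.30920219e-04, -8.03223939e-04, -5.39908034e-05,  4.59194117e-04,
        1.28454918e-03,  2.28807940e-04]), 'tau': array([-1.26916104e-03, -6.12645292e+01, -2.58182502e+01,  6.92304969e-02,
        4.83824650e-02, -5.47537695e-05]), 'eef_pos': array([ 273.93090929, -561.50238409,  214.06036252]), 'tcp_rot': array([-3.14150411e+00,  1.10054808e-03, -1.11696984e+00]), 'ft_force': array([-0.12938049,  0.73562013,  0.29971805]), 'moment': array([-0.01626732, -0.01091063, -0.00681013]), 'opening': 1.0002890757458678}
scene [-215.50574719 1060.12182912  730.32806655] [-2.07000413 -0.01415649 -2.42757055] 435.2476761203257 [0.02805764 0.         0.         0.         0.        ]
test_stand 0.94 [271. 141. 332. 227.] med [601. 211. 111.] rect 652 111 191 301 14.1 z [  3. 200.]
trip_hole 0.57 [272. 143. 329. 224.] med [602. 212. 111.] rect 656 115 219 282 6.7 z [  3. 199.]
lever 0.68 [345. 223. 371. 243.] med [405. 165.   3.] rect 40
[... 1091 characters left out ...]
wdriver 0.66 [156. 235. 201. 245.] med [422. 651.  23.] rect 422 634 25 140 3.7 z [13. 30.]
screwdriver 0.6 [244. 193. 270. 251.] med [455. 390.  22.] rect 484 403 175 27 21.8 z [12. 30.]
bystander_link 0.63 [331. 228. 345. 263.] med [406. 161.   5.] rect 407 161 20 110 79.2 z [-1. 11.]
bystander_link 0.39 [251. 211. 270. 248.] med [449. 388.  22.] rect 454 391 110 33 23.4 z [-2. 30.]
bystander_barrier 0.82 [378. 242. 411. 257.] med [400.   5.   3.] rect 400 5 43 97 3.1 z [-3. 10.]
bystander_barrier 0.68 [312. 144. 366. 199.] med [606. 176. 167.] rect 631 171 179 156 0.8 z [  3. 208.]
bystander_breaker 0.88 [435. 208. 484. 241.] med [ 473. -155.  132.] rect 477 -184 77 176 10.2 z [  1. 210.]
```

View pics/1.png

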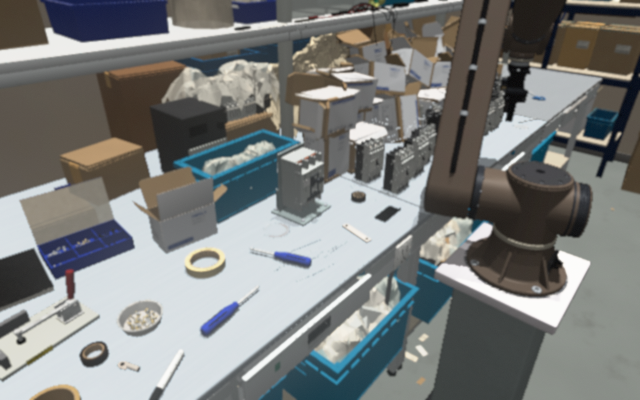

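View pics/2.png

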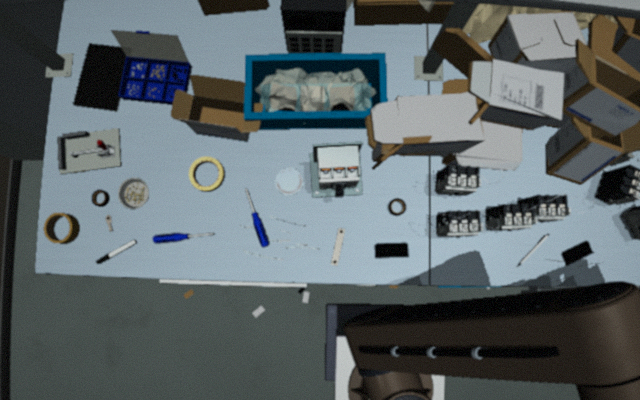

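Run:
```python
from h import *
c=cam("top"); s=cam("scene")
im=c["color"][:,:,::-1]
f=lambda im,l,t,r,b,w,h:cv2.resize(im[t:b,l:r],(w,h),interpolation=cv2.INTER_CUBIC)
a=f(im,145,180,295,260,400,213); b=f(im,500,220,600,273,400,213); d=f(s["color"][:,:,::-1],190,130,350,340,400,525)[:370]
cv2.imwrite("pics/3.png",np.vstack([np.hstack([a,b]),np.hstack([d,f(s["color"][:,:,::-1],240,235,320,275,400,370)])]))
P,u,v=cloud(c,(lambda m:m)(np.pad(np.ones((60,45),bool),((185,155),(240,355)))))
g=P[(P[:,2]>8)&(P[:,2]<40)]; (cx,cy),(w,h),an=cv2.minAreaRect(g[:,:2].astype(np.float32)); print("drv",cx,cy,w,h,an)
hd=g[g[:,2]>19]; print("handle",hd[:,:2].mean(0),cv2.minAreaRect(hd[:,:2].astype(np.float32)))
bl=g[g[:,2]<18];print("low",len(bl),bl[:,:2].mean(0))
P,u,v=cloud(s,np.pad(np.ones((95,70),bool),((135,170),(265,305))))
Q=P[(P[:,2]>60)&(P[:,2]<160)&(P[:,0]<620)&(P[:,0]>500)&(P[:,1]>90)&(P[:,1]<245)]
# front: plot xy histogram
H,xe,ye=np.histogram2d(Q[:,0],Q[:,1],bins=[np.arange(530,625,6),np.arange(90,245,10)]); print(xe);print(ye);print(H.astype(int))
P,u,v=cloud(c); Q=P[(P[:,2]>155)&(P[:,2]<180)&(P[:,0]>520)&(P[:,0]<690)&(P[:,1]>100)&(P[:,1]<240)]
print("top",len(Q),cv2.minAreaRect(Q[:,:2].astype(np.float32)),Q.min(0),Q.max(0))
Q=P[(P[:,2]>5)&(P[:,2]<14)&(P[:,0]>500)&(P[:,0]<700)&(P[:,1]>80)&(P[:,1]<260)]
print("foot",len(Q),cv2.minAreaRect(Q[:,:2].astype(np.float32)),Q.min(0),Q.max(0))
```

```text
drv 494.7786865234375 390.9923400878906 173.5998992919922 114.03046417236328 2.8368711471557617
handle [450.91677358 389.67529272] ((487.32415771484375, 403.4786071777344), (172.58778381347656, 23.891939163208008), 20.648649215698242)
low 98 [495.48523772 404.13380508]
[530 536 542 548 554 560 566 572 578 584 590 596 602 608 614 620]
[ 90 100 110 120 130 140 150 160 170 180 190 200 210 220 230 240]
[[ 0  0  0  0  0  0  0  0  0  0  0  0  0  0  0]
 [ 0  0  0  0  0  0  0  2  1  1  0  0  0  0  0]
 [ 0  0  0  0  0  0  2  8 10  1  0  0  0  0  0]
 [ 0  0  0  0  0  0  2  1  5  1  0  0  0  0  0]
 [ 0  0  0  0  0  0  0  0  5  0  0  0  0  0  0]
 [ 0  0  0  0  0  0  1  0  4  2  0  0  0  1  0]
 [ 0  0  0  0  0  1 12  7 13 32 21 38 50 14  0]
 [ 0  0  2 16 24 25 33 27 27 33 36 27 20 33  0]
 [ 0  0 19 29 20  3 17 10  0  0  0  0 12 33  0]
 [ 0  0  0  0  0  0  6  0  0  0  0  0  8 36  0]
 [ 0  0  0  0  0  0  0  0  0  0  0  0  7 38  0]
 [ 0  0  0  0  0  0  0  0  0  0  0  0  5 40  0]
 [ 0  0  0  0  1  0  0  0  0  0  0  0  1 46  0]
 [ 0  0  0  0  5  0  0  0  0  0  0  0  2 43  0]
 [ 0  0  0  0  0  0  0  0  0  0  0  0  1 44  0]]
top 432 ((616.59814453125, 170.8290557861328), (88.81036376953125, 126.57583618164062), 4.778464317321777) [568.75807318 111.44920317 155.43588064] [666.04113633 237.50776273 179.87423342]
foot 649 ((599.7059326171875, 170.4065399169922), (178.64390563964844, 193.6353302001953), 88.80097961425781) [502.45871039  81.58780462   5.00674304] [698.08200572 259.47098291  13.96245415]
```

View pics/3.png

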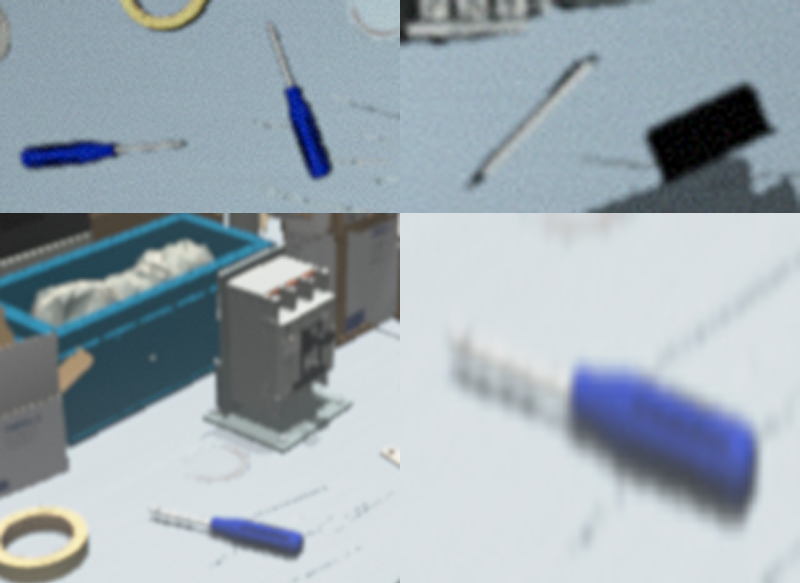

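Candidates in the top picture: blue driver A at (258,220), about 630 mm from the base, and blue driver B at (185,237), about 760 mm away. The thing at (533,250) is a white pen. A is the nearest driver, so I'll take A. Its blade points away from the robot, about 20.6° left of +x. The stand is near (616,171), yawed about 5°.

```bash
python3 -m inch '[[0,0,0,22,43,6,1],[0,0,0,22,43,6,1],[0,0,0,22,43,6,1],[0,0,0,22,43,6,1],[0,0,0,22,43,6,1],[0,0,0,22,43,6,1],[0,0,0,22,43,6,1],[0,0,0,5,48,0,1],[0,0,0,5,48,0,1],[0,0,0,5,48,0,1]]'; python3 -m inch '[[0,0,0,2,48,0,1],[0,0,0,2,48,0,1],[0,0,0,2,48,0,1],[0,0,0,2,48,0,1],[0,0,0,2,48,-6,1],[0,0,0,2,48,-6,1],[0,0,0,1,48,-6,1],[0,0,-2,1,48,-6,1],[0,0,-3,1,48,-6,1],[0,0,0,0,38,-6,1]]'
```

```text
t: 1.9
eef_pos: [442.9, -114.9, 256.8]
tcp_rot: [-3.141, -0.0, -1.117]
ft_force: [1.4, -0.5, 0.3]
opening: 0.998
t: 2.9
eef_pos: [457.6, 355.9, 220.4]
tcp_rot: [-3.141, 0.0, -1.205]
ft_force: [0.4, -0.5, -0.4]
opening: 1.001
```

```bash
python3 -m inch '[[0,0,0,1,18,0,1],[0,0,0,1,19,0,1],[0,0,0,0,0,0,1],[0,0,0,0,0,0,1]]'
python3 - <<'E'
from h import *
c=cam("wrist"); s=state(); print(s["eef_pos"],s["tcp_rot"],c["position"],c["orientation"])
P,u,v=cloud(c)
g=P[(P[:,2]>8)&(P[:,2]<35)&(abs(P[:,0]-490)<130)&(abs(P[:,1]-400)<80)]
print(len(g),cv2.minAreaRect(g[:,:2].astype(np.float32)))
hd=g[g[:,2]>18]; print("handle",cv2.minAreaRect(hd[:,:2].astype(np.float32)),hd[:,2].max())
b=P[(P[:,2]<8)&(P[:,2]>-10)]; print("bench",np.median(b[:,2]))
save(c,"4.png")
E
```

```text
t: 3.3
eef_pos: [460.0, 389.5, 220.7]
tcp_rot: [3.141, -0.0, -1.204]
ft_force: [0.3, 0.1, 0.3]
opening: 1.0
[460.09363571 389.21991786 220.80102388] [ 3.14134726e+00 -3.56338423e-04 -1.20467333e+00] [533.12345991 417.08286601 389.80500623] [ 2.86205443e+00 -9.64601984e-04 -1.20334263e+00]
1920 ((489.7043151855469, 402.6568603515625), (180.8169708251953, 26.004825592041016), 20.24974250793457)
handle ((453.658447265625, 389.8447265625), (104.56572723388672, 22.187015533447266), 21.36918067932129) 26.18932793350797
bench -0.8975104729187251
```

View pics/4.png

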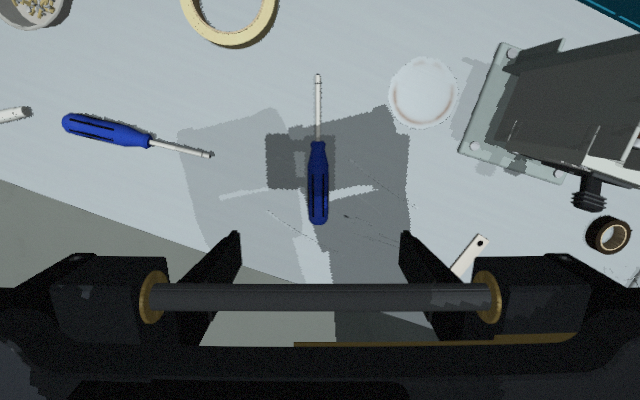

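The wrist view shows the driver centred between the jaws, with its blade up (tip at 318,76, handle 318,145–222). It needs only a shift of about 3 mm, then I can go down.

```bash
python3 -m inch '[[0,0,-0.4,2.5,3,-45,1],[0,0,0,0,0,-45,1],[0,0,0,0,0,-45,1],[0,0,0,0,0,-40,0.4],[0,0,0,0,0,-25,0.4],[0,0,0,0,0,-12,0.4],[0,0,0,0,0,-4,0.4],[0,0,0,0,0,0,0.4]]'; python3 -m inch '[[0,0,0,0,0,0,0],[0,0,0,0,0,0,-1],[0,0,0,0,0,0,-1],[0,0,0,0,0,0,-1],[0,0,0,0,0,0,-1],[0,0,0,0,0,0,-1],[0,0,0,0,0,0,-1],[0,0,0,0,0,0,-1]]'
```

```text
t: 4.15
eef_pos: [463.0, 393.0, 5.4]
tcp_rot: [-3.141, 0.0, -1.212]
ft_force: [-0.1, -0.3, 0.4]
opening: 0.708
t: 4.95
eef_pos: [462.5, 393.3, 4.7]
tcp_rot: [-3.142, -0.0, -1.211]
ft_force: [0.2, -0.1, 1.9]
opening: 0.239
```

```bash
python3 -m inch '[[0,0,0,0,0,15,-1],[0,0,0,-6,0,40,-1],[0,0,0,-15,0,45,-1],[0,0,-4,-15,-20,35,-1],[0,0,-4,-14,-45,0,-1],[0,0,-4,0,-45,0,-1],[0,0,-3.6,0,-45,0,-1],[0,0,0,0,-45,0,-1],[0,0,0,0,-40,0,-1],[0,0,0,0,-28,0,-1]]'; python3 -m inch '[[0,0,0,0,0,0,-1],[0,0,0,0,0,0,-1],[0,0,0,0,0,0,-1]]'
python3 - <<'E'
from h import *
c=cam("wrist"); s=state(); print(s["eef_pos"],s["tcp_rot"],s["opening"])
save(c,"5.png"); np.savez("w5.npz",**{k:np.array(v) for k,v in c.items()})
t=cam("scene"); save(t,"s5.png",(255,125,375,235),5)
P,u,v=cloud(c)
# driver
g=P[(P[:,2]>125)&(P[:,0]>430)&(P[:,0]<560)&(P[:,1]>90)&(P[:,1]<170)]
print("drv",len(g),g.mean(0) if len(g) else 0,cv2.minAreaRect(g[:,:2].astype(np.float32)) if len(g) else 0, np.percentile(g[:,2],[5,50,95]))
E
```

```text
t: 5.95
eef_pos: [412.2, 123.2, 140.6]
tcp_rot: [-3.141, -0.0, -1.484]
ft_force: [-0.3, 0.7, -1.6]
opening: 0.239
t: 6.25
eef_pos: [412.7, 125.9, 140.1]
tcp_rot: [-3.141, 0.0, -1.483]
ft_force: [-0.2, 0.2, -1.0]
opening: 0.242
[412.60125591 126.06273358 139.9393078 ] [-3.14107826e+00 -1.14369559e-05 -1.48244607e+00] 0.23558129399421557
drv 42997 [442.93905361 129.78132955 238.85994997] ((488.42242431640625, 130.00189208984375), (116.83917999267578, 79.99637603759766), 0.001216461299918592) [151.12014027 242.32303081 262.51489804]
```

View pics/5.png

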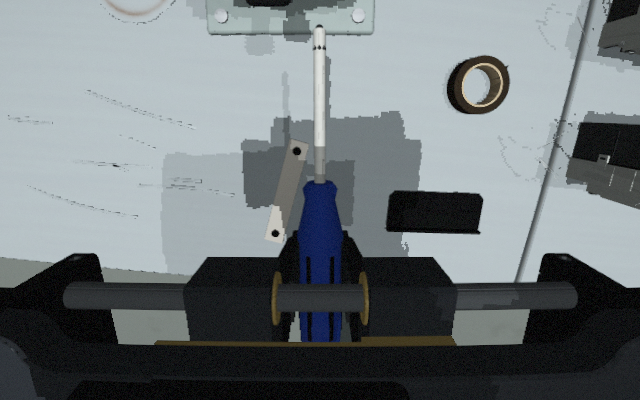

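The wrist view shows the driver straight in the jaws (tip at 319,28) and the stand's foot edge at row 34. I can't see the hole from here, so I'll tilt the tool up and look at the front.

```bash
python3 -m inch '[[0,-8,0,0,-10,0,-1],[0,-8,0,0,-10,0,-1],[0,-8,0,0,-10,0,-1],[0,-8,0,0,-10,0,-1],[0,-8,0,0,0,0,-1],[0,0,0,0,0,0,-1],[0,0,0,0,0,0,-1],[0,0,0,0,0,0,-1]]'
python3 - <<'E'
from h import *
c=cam("wrist"); s=state(); print(s["eef_pos"],s["tcp_rot"],c["position"],c["orientation"])
save(c,"6.png"); np.savez("w6.npz",**{k:np.array(v) for k,v in c.items()})
P,u,v=cloud(c)
for o in ["trip_hole","lever"]:
    for r in look_for(o,"wrist")[:3]: print(o,r["score"],np.array(r["box"])*[640,400,640,400])
# cover face plane
m=(P[:,2]>62)&(P[:,2]<160)&(P[:,0]>560)&(P[:,0]<590)&(P[:,1]>110)&(P[:,1]<230)
F=P[m]
for i in range(6):
    A=np.c_[F[:,1],F[:,2],np.ones(len(F))]; k=np.linalg.lstsq(A,F[:,0],rcond=None)[0]; e=F[:,0]-A@k; print(len(F),k,e.std()); F=F[abs(e)<max(2.5,1.5*e.std())]
print("y range",np.percentile(F[:,1],[0.5,99.5]),"z",np.percentile(F[:,2],[.5,99.5]))
E
```

```text
t: 7.15
eef_pos: [418.1, 85.3, 155.1]
tcp_rot: [-2.669, -0.066, -1.505]
ft_force: [-0.5, -0.2, -1.0]
opening: 0.242
[418.08873482  85.23569356 155.09048501] [-2.66945969 -0.06562088 -1.50552134] [409.70724143  96.57661208 340.58326155] [-2.94851737 -0.06618485 -1.50475787]
trip_hole 0.62 [136.      3.88  314.496 128.2  ]
lever 0.85 [205.312  29.68  250.624  75.4  ]
9507 [-8.80827787e-02 -2.76739741e-03  5.90459596e+02] 2.408771414929009
8404 [-8.71956189e-02 -3.89887798e-04  5.90040434e+02] 1.1102277010231232
7788 [-8.73293048e-02  5.56036558e-04  5.90105309e+02] 0.7146871063724519
7761 [-8.73582234e-02  7.01318655e-04  5.90101300e+02] 0.69966857366544
7761 [-8.73582234e-02  7.01318655e-04  5.90101300e+02] 0.69966857366544
7761 [-8.73582234e-02  7.01318655e-04  5.90101300e+02] 0.69966857366544
y range [114.46305866 218.64252124] z [ 62.74796012 159.77994484]
```

View pics/6.png

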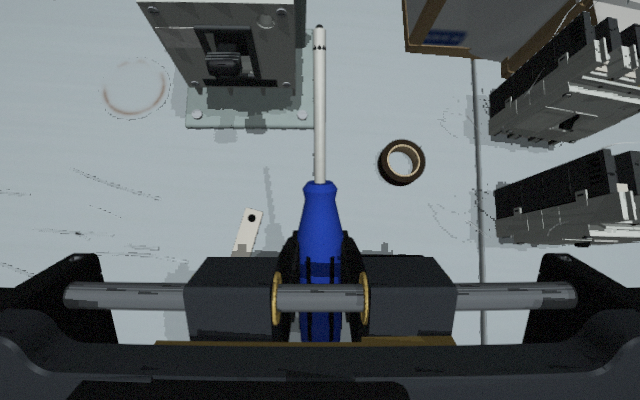

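Run:
```python
from h import *
c=dict(np.load("w6.npz")); Rc=rot(c)
K=np.array([[c["fx"],0,c["cx"]],[0,c["fy"],c["cy"]],[0,0,1]],float);D=np.array(c["dist_coeffs"],float)
def proj(p):
    q=(np.array(p)-c["position"])@Rc; return cv2.projectPoints(q[None].astype(float),np.zeros(3),np.zeros(3),K,D)[0].ravel()
print("hole",proj([578.3,134.6,148]))
for n,p in dict(pivot=[0,0,112],lc=[0,52,165],rc=[0,-52,165]).items():
    th=np.radians(5);x,y,z=p; print(n,proj([575.55-np.sin(th)*y,166.5+np.cos(th)*y,z]))
T=R.from_euler('xyz',[-2.66945969,-0.06562088,-1.50552134]).as_matrix()
tp=np.array([418.09,85.24,155.09])-8.3*T[:,2]
b=T[:,1]
for s in(1,-1): print("tip",s,tp+s*120*b,proj(tp+s*120*b))
print(T.round(3))
im=c["color"][:,:,::-1]
a=cv2.resize(im[0:60,230:340],(770,420),interpolation=cv2.INTER_CUBIC); cv2.imwrite("pics/7.png",a)
P,u,v=cloud(c)
for y in range(14,40,2):
    m=(v==y)&(abs(u-319)<12)&(P[:,0]<560); print(y,u[m].min() if m.any() else None,u[m].max() if m.any() else None,P[m].mean(0).round(1) if m.any() else None)
```

```text
hole [265.18244103  20.42245529]
pivot [230.81377913  52.2831769 ]
lc [ 1.35301942e+02 -1.16717510e-01]
rc [292.47329836   2.20707328]
tip 1 [307.88068843  74.93531848 108.0090996 ] [319.03957329 412.84157834]
tip -1 [520.70269088  96.01961637 216.9230457 ] [319.14929338  20.88586798]
[[ 0.065 -0.887  0.458]
 [-0.996 -0.088 -0.029]
 [ 0.066 -0.454 -0.889]]
14 None None None
16 None None None
18 None None None
20 None None None
22 None None None
24 319 319 [519.6  96.  216.2]
26 316 322 [518.7  95.9 216. ]
28 315 322 [517.   96.1 216.7]
30 313 324 [516.3  96.  216.1]
32 313 324 [515.4  95.9 215.9]
34 313 324 [514.7  95.8 215.5]
36 313 324 [514.   95.8 215. ]
38 313 324 [513.3  95.5 214.5]
```

View pics/7.png

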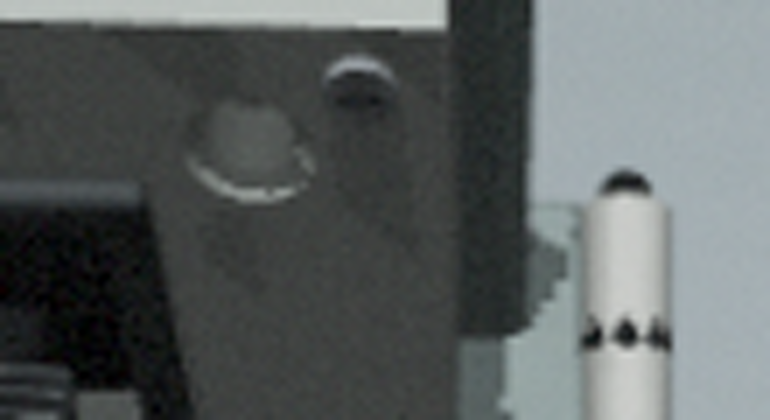

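Run:
```python
from h import *
s=state(); T=R.from_euler('xyz',s["tcp_rot"]); G=R.from_euler('xyz',[np.pi,0,-np.radians(85)])
print((G*T.inv()).as_rotvec(degrees=True), np.array([430,121.7,140.2])-s["eef_pos"],s["eef_pos"])
```

```text
[ 1.62709478 27.25072943  0.35585268] [ 11.95925652  36.63150278 -14.8861378 ] [418.04074348  85.06849722 155.0861378 ]
```

```bash
python3 -m inch '[[0.4,7,0.1,3,9,-4,-1],[0.4,7,0.1,3,9,-4,-1],[0.4,7,0.1,3,9,-4,-1],[0.4,6.2,0.1,3,9.6,-3,-1],[0,0,0,0,0,0,-1],[0,0,0,0,0,0,-1],[0,0,0,0,0,0,-1]]'
python3 - <<'E'
from h import *
s=state(); T=R.from_euler('xyz',s["tcp_rot"]); G=R.from_euler('xyz',[np.pi,0,-np.radians(85)])
print((G*T.inv()).as_rotvec(degrees=True), np.array([444.3,122.9,140.2])-s["eef_pos"],s["eef_pos"],s["ft_force"])
E
```

```text
t: 8.0
eef_pos: [428.9, 104.5, 143.8]
tcp_rot: [-3.024, -0.048, -1.492]
ft_force: [0.2, -0.3, -1.0]
opening: 0.239
[2.17614632 6.91566743 0.34168659] [15.37400367 18.36910813 -3.59132839] [428.92599633 104.53089187 143.79132839] [ 0.20654335 -0.25345324 -0.96488373]
```

```bash
python3 -m inch '[[0.7,2.3,0.1,3,6,-1.2,-1],[0.7,2.3,0.1,3,6,-1.2,-1],[0.7,2.3,0.1,3,6.4,-1.2,-1],[0,0,0,6,0,0,-1],[0,0,0,0,0,0,-1],[0,0,0,0,0,0,-1],[0,0,0,0,0,0,-1]]'
python3 - <<'E'
from h import *
s=state(); T=R.from_euler('xyz',s["tcp_rot"]); G=R.from_euler('xyz',[np.pi,0,-np.radians(85)])
print((G*T.inv()).as_rotvec(degrees=True), np.array([444.3,122.9,140.2])-s["eef_pos"],s["eef_pos"],s["ft_force"])
c=cam("scene"); P,u,v=cloud(c)
g=P[(P[:,0]>525)&(P[:,0]<568)&(P[:,1]<142)&(P[:,1]>120)&(P[:,2]>120)&(P[:,2]<170)]; print(g.round())
w=cam("wrist"); P,u,v=cloud(w); im=w["color"]
T=R.from_euler('xyz',s["tcp_rot"]).as_matrix()
for y in range(22,60,6):
    m=(v==y)&(abs(u-319)<5); print(y,P[m].mean(0).round(1))
a=w["color"][0:80,250:390,::-1]; b=c["color"][130:210,270:410,::-1]
cv2.imwrite("pics/8.png",cv2.resize(np.vstack([a,b]),None,fx=3.7,fy=3.7,interpolation=cv2.INTER_CUBIC))
E
```

```text
t: 8.7
eef_pos: [444.3, 122.9, 140.6]
tcp_rot: [-3.141, -0.002, -1.484]
ft_force: [0.5, 0.2, -0.8]
opening: 0.242
[0.08478473 0.02234186 0.04887019] [-0.02535138 -0.03793808 -0.36503316] [444.32535138 122.93793808 140.56503316] [ 0.48646538  0.18409462 -0.75978096]
[[561. 135. 146.]
 [556. 136. 148.]
 [554. 134. 148.]
 [549. 135. 150.]
 [545. 135. 151.]
 [557. 135. 144.]
 [549. 140. 148.]
 [547. 137. 148.]
 [544. 136. 148.]
 [541. 134. 149.]
 [537. 136. 151.]
 [537. 131. 149.]
 [544. 136. 145.]
 [540. 136. 147.]
 [539. 133. 146.]
 [533. 135. 148.]
 [528. 137. 151.]
 [529. 130. 148.]
 [525. 130. 149.]
 [535. 132. 143.]
 [531. 132. 145.]
 [527. 133. 146.]]
22 [578.4 134.5  93.4]
28 [562.8 133.  143. ]
34 [558.5 132.7 150.3]
40 [555.9 132.5 150.2]
46 [553.2 132.3 150.6]
52 [550.6 132.1 150.5]
58 [547.9 131.8 150.4]
```

View pics/8.png

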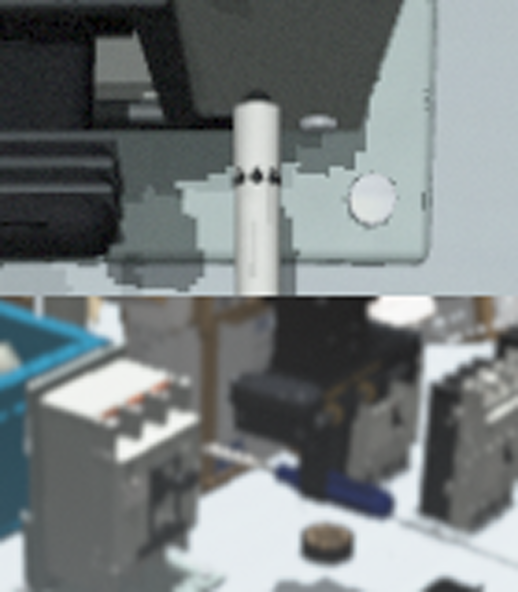

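The tip is on line: measured axis z is about 147.4 and y lines up with the hole, with about 15 mm to go. Feeding in slowly.

```bash
python3 -m inch '[[0,0,0,5,0.44,0,-1],[0,0,0,5,0.44,0,-1],[0,0,0,4,0.35,0,-1],[0,0,0,3,0.26,0,-1],[0,0,0,2,0.17,0,-1],[0,0,0,0,0,0,-1]]';python3 -m inch '[[0,0,0,2,0.17,0,-1],[0,0,0,2,0.17,0,-1],[0,0,0,0,0,0,-1]]'
```

```text
t: 9.4
eef_pos: [464.1, 124.8, 140.4]
tcp_rot: [3.141, -0.001, -1.484]
ft_force: [-0.1, -0.1, -0.4]
opening: 0.239
t: 9.7
eef_pos: [468.1, 125.2, 140.5]
tcp_rot: [-3.142, -0.001, -1.484]
ft_force: [-0.2, -0.6, -1.4]
opening: 0.237
```

```bash
python3 -m inch '[[0,0,0,2,0.17,0,-1],[0,0,0,2,0.17,0,-1],[0,0,0,0,0,0,-1]]';python3 -m inch '[[0,0,0,1,0.09,0,-1],[0,0,0,1,0.09,0,-1],[0,0,0,0,0,0,-1]]'; python3 -m inch '[[0,0,0,1,0.09,0,-1],[0,0,0,0,0,0,-1]]'
```

```text
t: 10.0
eef_pos: [472.0, 125.5, 140.5]
tcp_rot: [3.141, -0.001, -1.484]
ft_force: [0.6, 0.5, 0.1]
opening: 0.242
t: 10.3
eef_pos: [474.1, 125.7, 140.5]
tcp_rot: [-3.141, -0.001, -1.484]
ft_force: [-0.1, 0.4, 0.5]
opening: 0.241
t: 10.5
eef_pos: [474.7, 125.7, 140.4]
tcp_rot: [3.141, -0.001, -1.484]
ft_force: [-2.2, 0.1, 0.4]
opening: 0.24
```

```bash
python3 -m inch '[[0,0,0,1,0.09,0,-1],[0,0,0,1,0.09,0,-1],[0,0,0,0,0,0,-1]]';python3 -m inch '[[0,0,0,1,0.09,0,-1],[0,0,0,0.7,0.06,0,-1],[0,0,0,0,0,0,-1]]'
python3 - <<'E'
from h import *
c=cam("wrist"); cv2.imwrite("pics/x.png",c["color"][:,:,::-1])
for r in regions_of("lever","wrist")[:2]:
    P,u,v=cloud(c,r["pixels"]); print(r["score"],np.percentile(P,[2,50,98],axis=0).round())
P,u,v=cloud(c); th=np.radians(5); q=(P-[616.4,170.1,0])[:, :2]@np.array([[np.cos(th),-np.sin(th)],[np.sin(th),np.cos(th)]])
m=(abs(q[:,1])<10)&(q[:,0]<-50)&(q[:,0]>-85)&(P[:,2]>70)&(P[:,2]<150)
for a in range(-84,-50,4):
    k=m&(q[:,0]>=a)&(q[:,0]<a+4); print(a,k.sum(),np.percentile(P[k,2],[50,95]).round(1) if k.any() else "")
E
```

```text
t: 10.8
eef_pos: [476.8, 125.9, 140.5]
tcp_rot: [3.141, -0.001, -1.484]
ft_force: [-2.5, -0.2, -0.3]
opening: 0.238
t: 11.1
eef_pos: [477.9, 126.0, 140.3]
tcp_rot: [3.14, -0.001, -1.484]
ft_force: [-5.8, -0.4, 1.1]
opening: 0.244
0.63 [[540. 153. 111.]
 [555. 164. 120.]
 [574. 175. 123.]]
-84 0 
-80 59 [120.1 121. ]
-76 205 [121.9 123.1]
-72 234 [122.1 123.1]
-68 232 [121.8 122.8]
-64 215 [120.1 122.3]
-60 194 [119.4 120.5]
-56 191 [119.  120.5]
-52 111 [118.6 119.7]
```

The trip worked: the lever end dropped to z of about 116 (q about 0.35). Retracting, then turning the driver parallel to the stand's y, with the handle's rear as the pusher.

```bash
python3 -m inch '[[0,0,0,-4,-0.35,0,-1],[0,0,0,-8,-0.7,0,-1],[0,0,0,-12,-1.05,0,-1],[0,0,0,-16,-1.4,0,-1],[0,0,0,-8,-0.7,10,-1],[0,0,8,0,7,12,-1],[0,0,8,0,7,8,-1],[0,0,8,0,7,0,-1],[0,0,8,0,7,0,-1],[0,0,8,0,7,0,-1]]'; python3 -m inch '[[0,0,8,0,7,0,-1],[0,0,8,0,7,0,-1],[0,0,8,5,7,0,-1],[0,0,8,8,7,0,-1],[0,0,8,10,7,0,-1],[0,0,8,10,7,0,-1],[0,0,2,10,0,0,-1],[0,0,0,0,0,0,-1],[0,0,0,0,0,0,-1]]'
cat > go.py <<'E'
import sys; from h import *
# target: axis point in stand frame x,y,z, tilt deg; axis 8.3 behind TCP
x,y,z,t=map(float,sys.argv[1:5]); th=np.radians(5)
s=state(); T=R.from_euler('xyz',s["tcp_rot"])
G=R.from_euler('z',5,degrees=True)*R.from_euler('y',-t,degrees=True)*R.from_euler('x',180,degrees=True)
p=np.array([616.4,170.1,0])+R.from_euler('z',5,degrees=True).apply([x,y,z])+8.3*G.as_matrix()[:,2]
print("turn",(G*T.inv()).as_rotvec(degrees=True).round(2),"shift",(p-s["eef_pos"]).round(2))
a=s["eef_pos"]-8.3*T.as_matrix()[:,2]-[616.4,170.1,0]
print("axis now(stand)",R.from_euler('z',-5,degrees=True).apply(a).round(1),"F",s["ft_force"].round(1),"j",s["joints"].round(2),"op",round(s["opening"],3),"t",s["t"])
E
python3 go.py -110 40 165 45
```

```text
t: 12.2
eef_pos: [430.5, 157.2, 171.5]
tcp_rot: [-3.14, -0.002, -0.78]
ft_force: [-0.4, -0.1, -0.5]
opening: 0.243
t: 13.1
eef_pos: [473.2, 198.8, 170.9]
tcp_rot: [3.141, -0.001, 0.085]
ft_force: [0.2, 0.2, -1.7]
opening: 0.244
turn [  3.87 -44.75   0.13] shift [ 36.02   2.09 -11.77]
axis now(stand) [-140.2   41.1  179.2] F [ 0.2  0.2 -1.7] j [ 0.27  0.39  1.88 -0.    0.87  0.18] op 0.244 t 13.1
```

```bash
python3 -m inch '[[0.6,-7,0,6,0,-2,-1],[0.6,-7,0,6,0,-2,-1],[0.6,-7,0,6,0,-2,-1],[0.6,-7,0,6,1,-2,-1],[0.7,-8,0,6,1,-2,-1],[0.7,-8,0,6,0,-2,-1],[0,0,0,0,0,0,-1],[0,0,0,0,0,0,-1]]'; python3 go.py -72 40 150 45
```

```text
t: 13.9
eef_pos: [507.8, 190.1, 173.5]
tcp_rot: [3.108, -0.552, 0.08]
ft_force: [-0.8, 0.6, 0.0]
opening: 0.24
turn [  2.64 -13.2    1.61] shift [ 39.19  14.12 -29.38]
axis now(stand) [-110.8   29.7  180.6] F [-0.8  0.6  0. ] j [ 0.31  0.32  2.15 -0.85  0.21  1.04] op 0.24 t 13.9
```

Tilting past about 35° runs into the wrist singularity. I'll push down with a 22° tilt, which clears, and lift later with the blade pointing at the stand.

```bash
python3 go.py -72 40 150 22; python3 -m inch '[[0,3,0,3,0,0,-1],[0,3,0,3,0,0,-1],[0,3,0,0,0,0,-1],[0,1,0,0,0,0,-1],[0,0,0,0,0,0,-1]]'; python3 go.py -72 40 150 22
```

```text
turn [0.93 9.74 1.28] shift [ 36.45  13.88 -31.21]
axis now(stand) [-110.8   29.7  180.6] F [-0.8  0.6  0. ] j [ 0.31  0.32  2.15 -0.85  0.21  1.04] op 0.24 t 13.9
t: 14.4
eef_pos: [514.0, 189.6, 173.5]
tcp_rot: [3.12, -0.394, 0.073]
ft_force: [0.1, 0.2, -0.3]
opening: 0.241
turn [1.11 0.65 1.27] shift [ 30.26  14.37 -31.19]
axis now(stand) [-103.5   28.5  181.2] F [ 0.1  0.2 -0.3] j [ 0.28  0.33  2.04 -0.27  0.4   0.44] op 0.241 t 14.4
```

```bash
python3 -m inch '[[0.4,0.2,0.4,8,4,-6,-1],[0.4,0.2,0.4,8,4,-6,-1],[0.3,0.2,0.4,8,4,-6,-1],[0,0,0,6,2.4,-6,-1],[0,0,0,0,0,-5,-1],[0,0,0,0,0,0,-1],[0,0,0,0,0,0,-1]]'; python3 go.py -72 40 140 22
```

```text
t: 15.1
eef_pos: [543.5, 203.5, 144.2]
tcp_rot: [3.139, -0.385, 0.087]
ft_force: [0.6, 1.0, 0.1]
opening: 0.244
turn [0.13 0.08 0.06] shift [  0.75   0.4  -11.87]
axis now(stand) [-72.8  39.7 151.9] F [0.6 1.  0.1] j [ 0.28  0.42  2.   -0.22  0.35  0.38] op 0.244 t 15.1
```

```bash
python3 -m inch '[[0,0,0,0,0,-5,-1],[0,0,0,0,0,-5,-1],[0,0,0,0,0,-5,-1],[0,0,0,0,0,-3,-1],[0,0,0,0,0,0,-1]]'; python3 -m inch '[[0,0,0,0,0,-3,-1],[0,0,0,0,0,-3,-1],[0,0,0,0,0,-2,-1],[0,0,0,0,0,0,-1]]';python3 -m inch '[[0,0,0,0,0,-3,-1],[0,0,0,0,0,-3,-1],[0,0,0,0,0,-2,-1],[0,0,0,0,0,0,-1]]'; python3 go.py -72 40 108 22
```

```text
t: 15.6
eef_pos: [543.6, 203.5, 125.8]
tcp_rot: [3.139, -0.385, 0.087]
ft_force: [-0.1, 0.6, -1.5]
opening: 0.238
t: 16.0
eef_pos: [543.9, 203.6, 118.2]
tcp_rot: [3.139, -0.386, 0.087]
ft_force: [-0.5, -0.3, 0.4]
opening: 0.24
t: 16.4
eef_pos: [543.9, 203.6, 110.2]
tcp_rot: [3.139, -0.386, 0.087]
ft_force: [0.5, -0.6, 1.4]
opening: 0.243
turn [0.13 0.11 0.06] shift [ 0.38  0.35 -9.86]
axis now(stand) [-72.4  39.7 117.9] F [ 0.5 -0.6  1.4] j [ 0.28  0.48  2.03 -0.28  0.27  0.45] op 0.243 t 16.4
```

```bash
python3 -m inch '[[0,0,0,0,0,-2,-1],[0,0,0,0,0,-2,-1],[0,0,0,0,0,-2,-1],[0,0,0,0,0,0,-1]]'; python3 -m inch '[[0,0,0,0,0,-1.5,-1],[0,0,0,0,0,-1.5,-1],[0,0,0,0,0,0,-1]]';python3 -m inch '[[0,0,0,0,0,-1.5,-1],[0,0,0,0,0,-1,-1],[0,0,0,0,0,0,-1]]'; python3 go.py -72 40 100 22
```

```text
t: 16.8
eef_pos: [543.6, 203.5, 104.0]
tcp_rot: [3.139, -0.385, 0.087]
ft_force: [0.5, -0.5, 0.1]
opening: 0.245
t: 17.1
eef_pos: [544.2, 203.6, 101.6]
tcp_rot: [3.139, -0.387, 0.087]
ft_force: [1.1, -0.4, 4.3]
opening: 0.24
t: 17.4
eef_pos: [544.7, 204.0, 99.9]
tcp_rot: [3.14, -0.389, 0.087]
ft_force: [-0.9, 0.9, 9.8]
opening: 0.242
turn [0.07 0.28 0.03] shift [-0.43 -0.05 -7.6 ]
axis now(stand) [-71.6  40.  107.6] F [-0.9  0.9  9.8] j [ 0.28  0.49  2.04 -0.32  0.24  0.49] op 0.242 t 17.4
```

```bash
python3 -m inch '[[0,0,0,0,0,-1,-1],[0,0,0,0,0,0,-1]]'; python3 -m inch '[[0,0,0,0,0,5,-1],[0,0,0,0,0,12,-1],[0,0,0,-10,0,20,-1],[0,0,0,-30,0,20,-1],[0,3,0,-30,-5,0,-1],[0,4,0,-30,-5,0,-1],[0,4,0,0,0,0,-1],[0,0,0,0,0,0,-1]]'
cat > lev.py <<'E'
from h import *
th=np.radians(5)
for n in ("wrist","scene"):
    c=cam(n); P,u,v=cloud(c); q=(P-[616.4,170.1,0])[:, :2]@np.array([[np.cos(th),-np.sin(th)],[np.sin(th),np.cos(th)]])
    m=(abs(q[:,1])<12)&(q[:,0]<-50)&(q[:,0]>-85)&(P[:,2]>70)&(P[:,2]<155)
    print(n,[(a,int(k.sum()),P[k,2].min().round(),np.median(P[k,2]).round(1),P[k,2].max().round()) for a in range(-82,-50,6) for k in [m&(q[:,0]>=a)&(q[:,0]<a+6)] if k.any()])
    g=P[(u==320)&(P[:,2]>100)]
    if n=="wrist": cv2.imwrite("pics/w.png",c["color"][:,:,::-1])
E
python3 lev.py; python3 go.py -100 40 160 0
```

```text
t: 17.6
eef_pos: [544.9, 204.2, 99.2]
tcp_rot: [3.14, -0.39, 0.087]
ft_force: [-0.9, 1.8, 13.3]
opening: 0.239
t: 18.4
eef_pos: [444.4, 193.6, 155.2]
tcp_rot: [-3.127, -0.194, 0.082]
ft_force: [1.0, -0.0, -1.1]
opening: 0.24
wrist [(-76, 168, np.float64(88.0), np.float64(97.2), np.float64(101.0)), (-70, 141, np.float64(88.0), np.float64(100.3), np.float64(103.0)), (-64, 92, np.float64(91.0), np.float64(101.3), np.float64(103.0)), (-58, 141, np.float64(95.0), np.float64(103.0), np.float64(105.0)), (-52, 50, np.float64(99.0), np.float64(104.6), np.float64(107.0))]
scene [(-82, 1, np.float64(98.0), np.float64(98.3), np.float64(98.0)), (-76, 18, np.float64(85.0), np.float64(95.7), np.float64(102.0)), (-70, 8, np.float64(85.0), np.float64(99.8), np.float64(101.0)), (-64, 7, np.float64(88.0), np.float64(98.6), np.float64(105.0)), (-58, 10, np.float64(91.0), np.float64(100.8), np.float64(104.0)), (-52, 3, np.float64(93.0), np.float64(101.1), np.float64(105.0))]
turn [-1.74 11.1   0.24] shift [69.34  7.85 -2.85]
axis now(stand) [-171.4   38.1  162.7] F [-0.4 -0.  -0.7] j [ 0.29  0.32  2.09 -0.05  0.54  0.25] op 0.241 t 18.5
```

The lever stayed down (top at about 97 mm), so it is reset. Now turning the blade back towards the stand, for the lift from below.

```bash
python3 -m inch '[[0,4,-8,-5,-4,0,-1],[0,4,-8,-5,-4,0,-1],[0,3,-8,-5,-4,0,-1],[0,0,-8,-5,-4,0,-1],[0,0,-8,-5,-4,0,-1],[0,0,-8,-5,-4,0,-1],[0,0,-8,-3,-4,0,-1],[0,0,-8,-2,-4,0,-1],[0,0,-8,-2,-4,0,-1],[0,0,-8,0,-4,0,-1]]';  python3 -m inch '[[0,0,-8,0,0,0,-1],[0,0,0,0,0,0,-1],[0,0,0,0,0,0,-1]]'
cat > go2.py <<'E'
import sys; from h import *
# target: tip in stand frame; blade along stand x, tool down
t=np.array(list(map(float,sys.argv[1:4]))); s=state(); T=R.from_euler('xyz',s["tcp_rot"]); Z=R.from_euler('z',5,degrees=True)
G=R.from_euler('xyz',[np.pi,0,-np.radians(85)]); p=[616.4,170.1,0]+Z.apply(t-[119.5,0,8.3])
print("turn",(G*T.inv()).as_rotvec(degrees=True).round(2),"shift",(p-s["eef_pos"]).round(2),"eef",s["eef_pos"].round(1),"F",s["ft_force"].round(1),"t",s["t"])
c=cam("wrist"); P,u,v=cloud(c)
for a in (80,100,150,170,200,220):
    m=(v==a)&(abs(u-319)<4); print(a,Z.inv().apply(P[m].mean(0)-[616.4,170.1,0]).round(1),end=" ")
m=(abs(u-319)<2)&(v<60)&(P[:,2]>s["eef_pos"][2]-15); print("tip row",v[m].min())
E
python3 go2.py -90 0 65
```

```text
t: 19.5
eef_pos: [406.4, 153.2, 154.3]
tcp_rot: [3.136, -0.011, -1.308]
ft_force: [1.0, -0.1, -0.9]
opening: 0.239
t: 19.8
eef_pos: [406.7, 153.5, 154.6]
tcp_rot: [3.136, -0.011, -1.438]
ft_force: [-1.0, -0.2, -1.2]
opening: 0.239
turn [ 0.66 -0.26 -2.61] shift [  1.03  -1.65 -97.86] eef [406.7 153.5 154.6] F [-1.  -0.2 -1.2] t 19.8
80 [-116.3    6.   161.4] 100 [-125.7    5.5  162. ] 150 [-150.5    4.4  162.7] 170 [-160.8    3.9  163.1] 200 [-175.5    3.3  169.1] 220 [-185.6    2.9  171.5] tip row 27
```

```bash
python3 -m inch '[[0.3,-0.1,-1.3,0.5,-0.8,-20,-1],[0.3,-0.1,-1.3,0.5,-0.8,-30,-1],[0,0,0,0,0,-30,-1],[0,0,0,0,0,-14,-1],[0,0,0,0,0,0,-1],[0,0,0,10,0.9,0,-1],[0,0,0,12,1,0,-1],[0,0,0,11,1,0,-1],[0,0,0,0,0,0,-1]]'; python3 go2.py -57 0 65
```

```text
t: 20.75
eef_pos: [443.1, 155.1, 61.5]
tcp_rot: [-3.14, -0.0, -1.487]
ft_force: [-0.3, 0.9, -0.8]
opening: 0.235
turn [-0.01  0.09  0.22] shift [-2.53 -0.39 -4.85] eef [443.1 155.1  61.5] F [-0.3  0.9 -0.8] t 20.75
80 [-79.7  -0.3  68.6] 100 [-89.2  -0.3  69.3] 150 [-114.1   -0.2   69.6] 170 [-124.4   -0.2   70.2] 200 [-1.391e+02 -1.000e-01  7.640e+01] 220 [-1.492e+02 -1.000e-01  7.870e+01] tip row 0
```

```bash
python3 -m inch '[[0,0,0,-2,0,6,-1],[0,0,0,0,0,6,-1],[0,0,0,0,0,6,-1],[0,0,0,0,0,6,-1],[0,0,0,0,0,0,-1]]'; python3 -m inch '[[0,0,0,0,0,5,-1],[0,0,0,0,0,5,-1],[0,0,0,0,0,5,-1],[0,0,0,0,0,5,-1],[0,0,0,0,0,5,-1],[0,0,0,0,0,0,-1]]'; python3 -m inch '[[0,0,0,0,0,2,-1],[0,0,0,0,0,1.5,-1],[0,0,0,0,0,0,-1]]'; python3 go2.py -57 0 120; python3 lev.py
```

```text
t: 21.3
eef_pos: [439.2, 155.0, 85.9]
tcp_rot: [-3.141, -0.0, -1.487]
ft_force: [0.7, -1.5, -0.6]
opening: 0.242
t: 21.9
eef_pos: [439.2, 154.9, 110.6]
tcp_rot: [-3.142, -0.0, -1.487]
ft_force: [0.2, -0.1, -1.0]
opening: 0.238
t: 22.2
eef_pos: [438.9, 154.9, 113.5]
tcp_rot: [3.14, -0.0, -1.487]
ft_force: [-0.0, -0.0, -1.2]
opening: 0.241
turn [ 0.03 -0.07  0.21] shift [ 1.7  -0.16 -1.78] eef [438.9 154.9 113.5] F [-0.  -0.  -1.2] t 22.2
80 [-84.   -0.2 120.9] 100 [-9.340e+01 -1.000e-01  1.209e+02] 150 [-1.182e+02 -1.000e-01  1.217e+02] 170 [-128.5   -0.   122.6] 200 [-143.3    0.   128.2] 220 [-1.534e+02  1.000e-01  1.307e+02] tip row 0
wrist [(-82, 155, np.float64(118.0), np.float64(120.0), np.float64(122.0)), (-76, 839, np.float64(117.0), np.float64(133.5), np.float64(138.0)), (-70, 798, np.float64(130.0), np.float64(135.5), np.float64(138.0)), (-64, 656, np.float64(130.0), np.float64(133.6), np.float64(136.0)), (-58, 454, np.float64(126.0), np.float64(129.4), np.float64(132.0)), (-52, 108, np.float64(125.0), np.float64(128.0), np.float64(129.0))]
scene [(-82, 6, np.float64(116.0), np.float64(122.4), np.float64(131.0)), (-76, 18, np.float64(116.0), np.float64(129.7), np.float64(136.0)), (-70, 7, np.float64(113.0), np.float64(131.5), np.float64(135.0)), (-64, 6, np.float64(125.0), np.float64(131.0), np.float64(133.0)), (-58, 5, np.float64(119.0), np.float64(126.3), np.float64(130.0)), (-52, 2, np.float64(122.0), np.float64(124.2), np.float64(126.0))]
```

```bash
python3 -m inch '[[0,0,0,0,0,1.5,-1],[0,0,0,0,0,1.5,-1],[0,0,0,0,0,0,-1]]'; python3 -m inch '[[0,0,0,0,0,1.5,-1],[0,0,0,0,0,1,-1],[0,0,0,0,0,0,-1]]';  python3 -m inch '[[0,0,0,0,0,1.5,-1],[0,0,0,0,0,0,-1]]'; python3 go2.py -57 0 120; python3 lev.py
```

```text
t: 22.65
eef_pos: [438.9, 154.9, 116.6]
tcp_rot: [3.141, -0.0, -1.487]
ft_force: [-0.3, 0.3, -0.7]
opening: 0.237
t: 22.95
eef_pos: [438.8, 154.9, 118.9]
tcp_rot: [3.14, -0.0, -1.487]
ft_force: [1.8, -0.3, -4.5]
opening: 0.243
t: 23.15
eef_pos: [438.8, 154.9, 120.4]
tcp_rot: [3.14, -0.0, -1.487]
ft_force: [2.2, 0.9, -5.0]
opening: 0.241
turn [ 0.03 -0.08  0.21] shift [ 1.79 -0.15 -8.74] eef [438.8 154.9 120.4] F [ 2.2  0.9 -5. ] t 23.15
80 [-83.8  -0.2 124.7] 100 [-93.5  -0.2 125.5] 150 [-1.185e+02 -1.000e-01  1.268e+02] 170 [-129.    -0.   127.6] 200 [-143.6    0.   134.4] 220 [-1.537e+02  1.000e-01  1.369e+02] tip row 0
wrist [(-82, 154, np.float64(121.0), np.float64(124.1), np.float64(126.0)), (-76, 661, np.float64(121.0), np.float64(135.3), np.float64(140.0)), (-70, 767, np.float64(132.0), np.float64(139.1), np.float64(141.0)), (-64, 716, np.float64(133.0), np.float64(137.1), np.float64(140.0)), (-58, 393, np.float64(129.0), np.float64(132.6), np.float64(137.0)), (-52, 137, np.float64(127.0), np.float64(130.7), np.float64(132.0))]
scene [(-82, 4, np.float64(119.0), np.float64(121.6), np.float64(124.0)), (-76, 18, np.float64(120.0), np.float64(132.7), np.float64(140.0)), (-70, 6, np.float64(122.0), np.float64(135.2), np.float64(139.0)), (-64, 6, np.float64(123.0), np.float64(134.8), np.float64(136.0)), (-58, 1, np.float64(122.0), np.float64(122.0), np.float64(122.0)), (-52, 5, np.float64(122.0), np.float64(126.3), np.float64(129.0))]
```

```bash
python3 -m inch '[[0,0,0,0,0,-3,-1],[0,0,0,0,0,-6,-1],[0,0,0,0,0,-6,-1],[0,0,0,-12,-1,0,-1],[0,0,0,-20,-1.8,0,-1],[0,0,0,0,0,20,-1],[0,0,0,0,0,20,-1],[0,0,0,0,0,0,-1],[0,0,0,0,0,0,-1]]'; python3 go2.py -95 0 160; python3 lev.py
python3 - <<'E'
import cv2; a=cv2.imread("pics/w.png"); cv2.imwrite("pics/9.png",a)
E
```

```text
t: 24.2
eef_pos: [406.3, 152.0, 145.3]
tcp_rot: [3.141, -0.0, -1.487]
ft_force: [-0.1, -0.4, -0.4]
opening: 0.241
turn [ 0.02 -0.04  0.21] shift [-3.6  -0.62  6.43] eef [406.3 152.  145.3] F [-0.1 -0.4 -0.4] t 24.2
80 [-116.5   -0.2  150.3] 100 [-1.261e+02 -1.000e-01  1.507e+02] 150 [-151.1   -0.   152.1] 170 [-161.5   -0.   153. ] 200 [-176.2    0.   159.3] 220 [-1.863e+02  1.000e-01  1.618e+02] tip row 30
wrist []
scene [(-76, 15, np.float64(126.0), np.float64(134.7), np.float64(140.0)), (-70, 7, np.float64(125.0), np.float64(136.9), np.float64(138.0)), (-64, 4, np.float64(123.0), np.float64(130.4), np.float64(137.0)), (-58, 5, np.float64(122.0), np.float64(127.2), np.float64(133.0)), (-52, 3, np.float64(125.0), np.float64(126.9), np.float64(130.0))]
```

View pics/9.png

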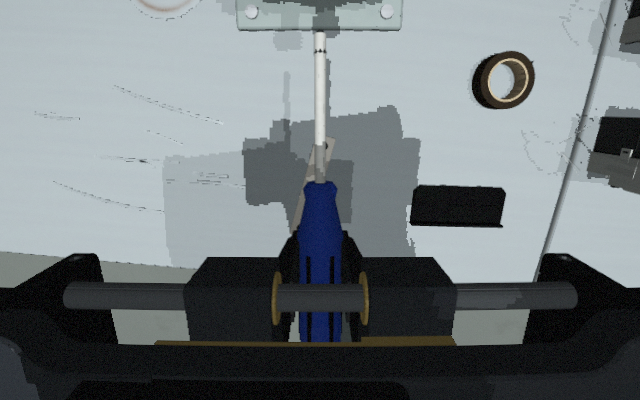

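The lever stays up with nothing touching it, and the driver is pitched about 3.4° tip down in the grip. I'll carry it back to where it lay, level it and set it down.

```bash
python3 -m inch '[[0,0,0,0,40,0,-1],[0,0,0,0,45,0,-1],[0,0,4,0,45,0,-1],[0,0,4,10,45,-10,-1],[0,0,4,20,40,-30,-1],[0,0,3.5,26,26,-30,-1],[1.2,-3.2,0,0,0,-30,-1],[0,0,0,0,0,-20,-1],[0,0,0,0,0,0,-1],[0,0,0,0,0,0,-1]]'
python3 - <<'E'
from h import *
s=state(); print(s["eef_pos"],s["tcp_rot"],s["ft_force"])
c=cam("wrist"); P,u,v=cloud(c)
for a in (50,80,100,150,170,200,220):
    m=(v==a)&(abs(u-319)<4); print(a,P[m].mean(0).round(1))
E
```

```text
t: 25.35
eef_pos: [461.4, 390.1, 27.2]
tcp_rot: [-3.084, -0.0, -1.217]
ft_force: [0.2, 0.7, -0.2]
opening: 0.24
[461.36211645 390.08551584  27.23585443] [-3.08442753e+00 -3.22445380e-04 -1.21685881e+00] [ 0.23592274  0.71832239 -0.15849452]
50 [562.6 427.3  37.6]
80 [549.4 422.4  37.3]
100 [540.4 419.   37.6]
150 [516.9 410.4  37.7]
170 [507.  406.7  37.7]
200 [493.  401.5  43.3]
220 [483.2 397.9  44.8]
```

```bash
python3 -m inch '[[0,0,0,0,0,-10,-1],[0,0,0,0,0,-8,-1],[0,0,0,0,0,-2,-1],[0,0,0,0,0,0,-1]]'; python3 -m inch '[[0,0,0,0,0,-1,-1],[0,0,0,0,0,-0.7,-1],[0,0,0,0,0,0,-1]]'
```

```text
t: 25.8
eef_pos: [461.4, 390.1, 7.2]
tcp_rot: [-3.084, -0.0, -1.217]
ft_force: [0.3, 0.8, -1.0]
opening: 0.236
t: 26.1
eef_pos: [461.5, 390.2, 5.9]
tcp_rot: [-3.083, -0.0, -1.217]
ft_force: [0.6, 0.2, -1.3]
opening: 0.242
```

```bash
python3 -m inch '[[0,0,0,0,0,-1,-1],[0,0,0,0,0,0,-1]]'; python3 -m inch '[[0,0,0,0,0,-1,-1],[0,0,0,0,0,0,-1]]'
```

```text
t: 26.3
eef_pos: [461.4, 390.2, 4.8]
tcp_rot: [-3.083, -0.0, -1.217]
ft_force: [-0.5, -1.1, -0.5]
opening: 0.239
t: 26.5
eef_pos: [461.5, 390.3, 4.4]
tcp_rot: [-3.083, 0.0, -1.217]
ft_force: [-1.0, -1.0, 5.9]
opening: 0.24
```

Contact with the bench. Opening gradually, then lifting clear.

```bash
python3 -m inch '[[0,0,0,0,0,0,-0.3],[0,0,0,0,0,0,-0.1],[0,0,0,0,0,0,0.2],[0,0,0,0,0,0,0.4],[0,0,0,0,0,0,0.4],[0,0,0,0,0,0,0.4],[0,0,0,0,0,15,0.4],[0,0,0,0,0,40,0.4],[0,0,0,0,0,50,0.4],[0,0,0,0,0,50,0.4]]'; python3 -m inch '[[0,0,0,0,0,40,0.4],[0,0,0,0,0,0,0.4],[0,0,0,0,0,0,0.4],[0,0,0,0,0,0,0.4]]'; python3 lev.py
python3 - <<'E'
from h import *
c=cam("wrist"); s=cam("scene"); t=cam("top"); P,u,v=cloud(c)
g=P[(P[:,2]>8)&(P[:,2]<40)&(abs(P[:,0]-490)<130)&(abs(P[:,1]-400)<80)]
print(cv2.minAreaRect(g[:,:2].astype(np.float32)),g[:,2].max())
f=lambda im,l,tt,r,b,w,h:cv2.resize(im[tt:b,l:r,::-1],(w,h),interpolation=cv2.INTER_CUBIC)
cv2.imwrite("pics/10.png",np.vstack([np.hstack([f(c["color"],0,0,640,400,400,250),f(t["color"],225,130,425,255,400,250)]),f(s["color"],230,135,410,275,800,350) if 0 else np.hstack([f(s["color"],260,130,350,240,270,330),f(s["color"],230,215,410,326,530,330)])]))
P,u,v=cloud(t)
for o in ["bystander_link","bystander_barrier","bystander_breaker"]:
    for r in regions_of(o,"top")[:1]:
        P,u,v=cloud(t,r["pixels"]); print(o,round(r["score"],2),[np.round(x,0) for x in cv2.minAreaRect(P[:,:2].astype(np.float32))])
E
```

```text
t: 27.5
eef_pos: [461.0, 390.0, 161.5]
tcp_rot: [-3.083, -0.0, -1.217]
ft_force: [0.9, -0.2, 0.4]
opening: 0.7
t: 27.9
eef_pos: [460.9, 389.8, 198.1]
tcp_rot: [-3.085, -0.0, -1.217]
ft_force: [0.5, -0.0, 0.1]
opening: 0.7
wrist [(-76, 105, np.float64(128.0), np.float64(136.0), np.float64(141.0)), (-70, 219, np.float64(125.0), np.float64(139.1), np.float64(141.0)), (-64, 218, np.float64(125.0), np.float64(137.1), np.float64(140.0)), (-58, 185, np.float64(123.0), np.float64(132.1), np.float64(137.0)), (-52, 58, np.float64(122.0), np.float64(130.1), np.float64(132.0))]
scene [(-76, 14, np.float64(128.0), np.float64(133.2), np.float64(138.0)), (-70, 9, np.float64(127.0), np.float64(137.3), np.float64(139.0)), (-64, 1, np.float64(133.0), np.float64(133.5), np.float64(133.0)), (-58, 6, np.float64(121.0), np.float64(127.2), np.float64(134.0)), (-52, 1, np.float64(126.0), np.float64(125.9), np.float64(126.0))]
((487.4372253417969, 398.52032470703125), (180.0265350341797, 25.49120330810547), 19.898183822631836) 26.688135800252496
bystander_link 0.6 [array([408., 162.]), array([ 20., 111.]), np.float64(79.0)]
bystander_barrier 0.96 [array([402.,   5.]), array([44., 96.]), np.float64(1.0)]
bystander_breaker 0.6 [array([ 482., -179.]), array([ 82., 172.]), np.float64(4.0)]
```

View pics/10.png

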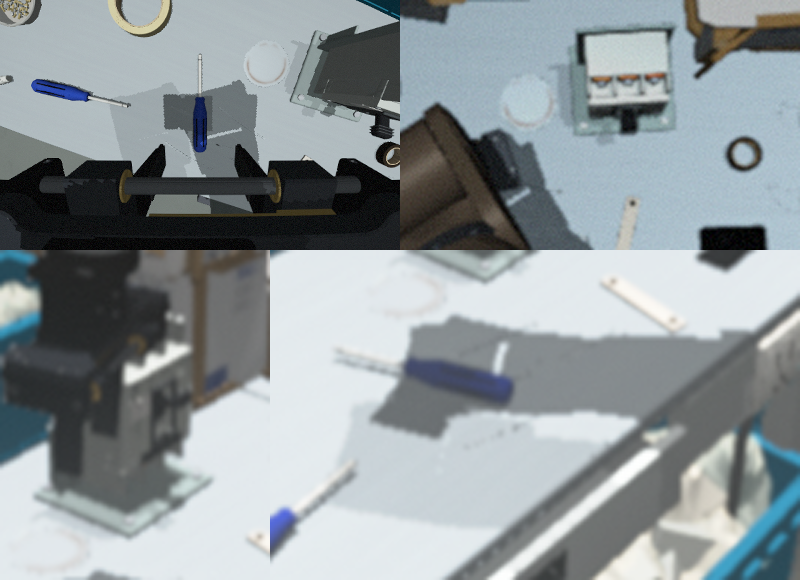

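The picture shows the driver flat on the bench (handle at about 200,125 in the wrist tile). The lever is up (z 141), the bystanders are unmoved and the gripper is clear. Handing in.

```bash
python3 -c "
from h import *
print(ticket.job_done())"
```

```text
the job is handed in; nothing more can be done
None
```

I did the whole job in the order asked and handed it in at about 28 s of the 64 s allowed.

- **Screwdriver:** I took the blue one nearest the base; the other blue one is about 130 mm further away.
- **Trip:** I put the tip through the hole and pressed the button with up to about 6 N. The lever dropped to the middle, at about q = 0.35.
- **Reset:** I pushed the lever down with the handle to its stop, at about 13 N. It stayed down when I let go, so it did not spring back to the middle.
- **Lift:** I raised the lever with the blade to its upper stop, at about 5 N.
- **Screwdriver laid down:** I laid it flat, about 5 mm from where it had been. It had turned about 3° in the grip during the lever work, so I levelled it first.

**Last checks:**
- The top of the lever is at about 141 mm, which matches fully up, with nothing touching it.
- The screwdriver is flat, with its highest point at about 26 mm.
- The link and barrier were found within about 2 mm of their first positions. The small breaker was within about 7 mm, but that outline is loose and the arm never came near it.
- The gripper is about 200 mm above the bench.

**Not checked:** I could not see the button, so that it came out again is inferred from the lever staying down after the reset. The scene camera read the lever 2–3 mm lower than the wrist camera, which is about the calibration error.

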